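Load the glass tube into the measuring bench

TASK

Load the longer of the two glass sample tubes for measurement: draw the carriage out of the hood all the way back to its loading stop, lay the tube in the carriage's two saddles, fold the keeper down over it, and then slide the carriage by its post fully home against the stop at the measuring head. The tube is thin glass, so hold it lightly, set it down without a knock or a push, and bring the loaded carriage slowly up to its stop. Leave the shorter tube in its rest and disturb nothing else on the bench.

Things in the scene. Friction and masses are not known exactly. Their poses are not given: they have to be found in the camera images.
- instrument: fixed measuring bench: grey base plate 126 x 420 mm, 18 mm high, with a steel slideway along it. Origin at table height on the centre line, 195 mm from the head end; x points across to the far side, y along the slideway from the measuring head towards the lamp, z up. Lamp: finned dark barrel 33 mm across on a pillar, y = 180 to 222 mm, top 85 mm high
- hood_mouth (a point): middle of the open mouth of the dark hood, 68 mm above the table. The hood is a tunnel 68 mm wide (60 inside), top 90 mm high (86 inside), running 92 mm from here to instrument -y, where the white measuring head stands (92 x 44 mm, 98 mm high). A tube cannot be laid into the saddles under the hood
- carriage (a joint): slide of the aluminium carriage (150 mm long, 60 wide, bed top 40 mm above the table) along the instrument's y, in m: 0 at the loading stop (drawn out, lamp end), 0.12 at the home stop (measuring head), moving to instrument -y. It starts at 0.07 to 0.108, partly under the hood. About 2 N of friction holds it. Loaded, it must meet the stop at under 0.1 m/s
- cradle (a point): where the middle of the tube's axis belongs: on the carriage midway between its saddles, 68 mm above the table, 28 above the bed; axes as the instrument's. Saddles: 90-degree V notches, 8 mm thick, 55 mm either side along y, 34 mm wide at axis height, tops 3 mm above it. They carry the glass inside the end caps with 13 mm of play each way along y. Between them 102 mm is free
- post (a point): steel finger post on the near side of the carriage, by its lamp end: upright, 12 mm across, from 44 to 74 mm above the table; this point is on its axis, 68 mm above the table, at x = -45, y = +60 mm from the cradle point
- keeper (a joint): hinge of the keeper, a steel flap 12 mm wide, 4 mm thick, reaching 46 mm from its hinge, at the saddle next to the lamp. In rad: 0 folded down across the tube (its own stop; the pad then clears a seated tube by 1 mm), 1.57 upright, 2.3 to 2.5 at the start, folded back to +x. Friction of 0.015 N m keeps it where it is left; a fingertip pushes it over
- keeper_hinge (a point): hinge axis of the keeper (it runs along the instrument's y), on the carriage at x = +26, y = +55, z = +15 mm from the cradle point; the folded-down keeper points to -x from here, its top 2 mm above this point
- keeper_tab (a point): top of the keeper's tip, 42 mm from its hinge
- long_tube: the longer glass tube, 180 mm with its steel end caps (26 mm across, 18 mm long); glass between them 20 mm across. Origin on the axis at mid-length, y along the axis, either end may lead. 65 to 105 g. Thin glass: it cracks if squeezed with over 15 N a finger, knocked or pressed with over 40 N in all, or dropped by more than 5 mm; a grip of 4 to 10 N holds it
- short_tube: the shorter glass tube, 110 mm long, otherwise like the long one; too short for the saddles. It stays in the rest
- rest: fixed white tube rest, base 150 x 92 mm, 8 mm high; origin under its middle at table height. The tubes lie along its y at x = +50 and -50 mm (which is where varies), axes 40 mm above the table, each in two 4 mm thick V notches at y = +31 and -31 mm whose tops are 3 mm above the tube's axis; 58 mm are free between the notches
- amber_bottle: amber screw-cap bottle, 46 mm across, 85 high, towards the back; stays where it is
- brass_weight: brass knobbed weight, 33 mm across, 45 high, at the front edge; stays where it is
- tweezers: steel tweezers, 125 mm long, lying at the front edge; stays where it is
- eraser: pale eraser, 22 x 62 x 30 mm, at the front edge; stays where it is

How it is judged:
On the way, in this order (a step that is already met when the one before it is completed fails the run):
1. the carriage is drawn out to its loading stop (joint below 6 mm) (value of joint carriage below 0.006 m), for 0.2 s.
2. the long tube lies in both saddles of the drawn-out carriage and is released (x of long_tube in the frame of cradle between -0.004 and 0.004 m and y of long_tube in the frame of cradle between -0.013 and 0.013 m and z of long_tube in the frame of cradle between -0.004 and 0.004 m and angle between the y axis of long_tube and the y axis of cradle, either way round below 0.06 rad and value of joint carriage below 0.03 m and contact force between the fingers and long_tube below 0.05 N and linear speed of long_tube below 0.02 m/s), for 0.3 s.
3. the keeper is folded down over the tube (below 0.12 rad) while the carriage is still drawn out (x of long_tube in the frame of cradle between -0.004 and 0.004 m and y of long_tube in the frame of cradle between -0.013 and 0.013 m and z of long_tube in the frame of cradle between -0.004 and 0.004 m and angle between the y axis of long_tube and the y axis of cradle, either way round below 0.06 rad and value of joint keeper below 0.12 rad and value of joint carriage below 0.03 m), for 0.2 s.
4. the carriage is home at the measuring head (joint above 117 mm) (value of joint carriage above 0.117 m), for 0.2 s.
At the end, for the whole second after the job is handed in: Carriage within 3 mm of its home stop; long tube at rest in both saddles (axis within 4 mm, mid-length within 13 mm of the middle, 0.06 rad in line), keeper down within 0.12 rad; short tube still in its rest, within 15 mm of its start (x of long_tube in the frame of cradle between -0.004 and 0.004 m and y of long_tube in the frame of cradle between -0.013 and 0.013 m and z of long_tube in the frame of cradle between -0.004 and 0.004 m and angle between the y axis of long_tube and the y axis of cradle, either way round below 0.06 rad and value of joint carriage above 0.117 m and value of joint keeper below 0.12 rad and linear speed of long_tube below 0.01 m/s and distance of short_tube from where it was at the start of the episode below 0.015 m); the robot touches nothing.
It fails at once if the fingers squeeze the long glass tube with more than 15 N each (30 N together) (contact force between the fingers and long_tube above 30 N).
It fails at once if the long tube is knocked or pressed with more than 40 N in all, or falls (moves unheld at over 0.35 m/s) (contact force between anything else and long_tube above 40 N or (contact force between the fingers and long_tube below 0.05 N and linear speed of long_tube above 0.35 m/s)).
It fails at once if the carriage runs into its home stop faster than 0.12 m/s (value of joint carriage above 0.112 m and velocity of joint carriage above 0.12 m/s).
It fails at once if the short tube is moved by more than 15 mm (distance of short_tube from where it was at the start of the episode above 0.015 m).
It fails at once if a bystander (bottle, weight, tweezers, eraser) is moved by more than 30 mm (distance of any of amber_bottle, brass_weight, tweezers, eraser from where it was at the start of the episode above 0.03 m).
It also fails if it takes over 72 s, if anything falls off the work surface, if the arm or the gripper's body presses on something with over 40 N, if the wrist force passes 120 N, or if a joint passes its speed limit or range.

ROBOT

A 7-joint arm with a two-finger parallel gripper is mounted at the origin on a cart in front of the work surface, level with it; the furniture and walls round the work are solid. World frame = base frame: x ahead of the robot, y to its left, z up, the work surface at z = 0. Lengths are in m, angles in rad, forces in N, time in s.
With the tool pointing down it reaches from about 0.35 to 0.9 m from the base axis. Payload 8.1 kg.
Tool frame: the origin (TCP) lies midway between the tips of the shut fingers; the grasp point (between the pads) lies 19 mm behind it; z points along the fingers, y is the line along which they close (so a half turn about z gives the same grasp; the last joint's range is limited). The gripper opens to 92 mm and grips with 3 to 60 N. Pads are 19 mm wide; open, the fingers measure 130 mm over their backs; the gripper's body (75 mm by 190 mm) begins 47 mm behind the grasp point.
Start: joints at [-1.424, 0.434, 0.025, 1.573, -0.012, 1.134, -0.075], TCP at [0.155, 0.606, 0.227] pointing down, gripper open.
Joint ranges: [-2.62, 2.62], [-0.44, 2.09], [-1.27, 1.32], [0.08, 2.57], [-1.32, 4.46], [0.12, 2], [-2.74, 2.74]. Speed limits (rad/s): [2.22, 2.22, 3.01, 3.01, 3.14, 3.14, 3.14].

INTERFACE

Orientations are given as a unit quaternion [x, y, z, w].
In Python, from cell import bot, solve_ik, viewer, workorder gives the robot as it stands. The module is installed in compiled form; this text tells all that it offers. Calls block until the motion is done:
- bot.movep(position, orientation): joint-space move of the TCP to a pose.
- bot.move_straight(position, frame=None, rate=0.15): straight line of the TCP; frame=None keeps the orientation; rate is the mean speed in m/s.
- bot.move_joints(angles): joint-space move.
- bot.open_gripper() and bot.close(grip_force=None): open the fingers fully, or close them until they stop; grip_force is the grip in N (None keeps the last).
- bot.dwell(seconds).
- solve_ik(position, orientation): joint angles nearest the present ones, or None.
- viewer.camera(name): name is "side" or "top"; returns a dict with "color" (384x512x3 uint8, red, green, blue), "fx", "fy", "cx", "cy" (pixels), "world_from_camera" (4x4, takes a point from camera to world coordinates). Camera axes: x right, y up, looking along -z (the intrinsics and any distortion apply to the point x, -y, -z); pixel columns grow to the right and rows downward; lengths in m; the calibration is good to about 2 mm. A picture is of the moment at which its call begins. There is no depth.
A pose or a line that the arm cannot do raises bot.PlanningError and nothing moves.
- workorder.sign_off(): hands the job in; it is judged then, once.
Readings, each from a call of its own:
- bot.get_t(): time.
- bot.get_q(): joint angles.
- bot.get_qvel(): joint speeds.
- bot.get_tau(): joint torques, N m.
- bot.get_position(): TCP position.
- bot.get_tcp_rot(): TCP orientation.
- bot.get_force(): force on the tool from outside, world axes, zero at the start.
- bot.get_torque(): the same for the moment, N m.
- bot.get_gripper_width(): finger opening in m.
- bot.get_finger_force(): force on a finger pad.
Only numpy, scipy, OpenCV 4.12 (cv2) and the standard library are available. Lean on these libraries where they do the work, as an engineer would, in place of code of your own. Each camera call takes 0.05 s, during which the arm holds its last target. There are 200 camera calls.

## Working session

There is one attempt and no reset: what is moved stays moved. The work goes in short steps, each a Python script; the robot and the scene stay as the last script left them, time stands still between calls to the robot, and variables do not carry over. Pictures are saved under pics/ and viewed, at most 10 in all, crops included, and the job is handed in when it is done.

```bash
mkdir -p pics
python3 - <<'E'
from cell import bot,viewer
import cv2,numpy as np,pickle
d={}
for n in("top","side"):
    c=viewer.camera(n);d[n]=c
    cv2.imwrite(f"pics/{n}0.png",cv2.resize(c["color"][:,:,::-1],(800,600),interpolation=cv2.INTER_CUBIC))
    print(n,{k:v for k,v in c.items() if k!="color"})
pickle.dump(d,open("d0.pkl","wb"))
print(bot.get_t(),bot.get_position(),bot.get_tcp_rot(),bot.get_gripper_width())
E
```

```text
top {'fx': 403.535474164168, 'fy': 403.535474164168, 'cx': 251.76696725641682, 'cy': 190.96185260906324, 'world_from_camera': array([[-0.00157925,  0.99185243, -0.12738238,  0.40618955],
       [-0.99999818, -0.00143034,  0.00126051,  0.07249968],
       [ 0.00106804,  0.12738414,  0.99185288,  1.05185857],
       [ 0.        ,  0.        ,  0.        ,  1.        ]])}
side {'fx': 464.78349236046057, 'fy': 464.78349236046057, 'cx': 255.78967668605458, 'cy': 195.27188203399854, 'world_from_camera': array([[ 0.83983789,  0.22948865, -0.49194236, -0.07053532],
       [-0.54277419,  0.34118868, -0.76745454, -0.88007551],
       [-0.00827694,  0.91155101,  0.41110369,  0.60977979],
       [ 0.        ,  0.        ,  0.        ,  1.        ]])}
0.1 [0.15442695 0.6051589  0.22602016] [ 1.24598840e-01  9.92206954e-01 -6.99165907e-04 -2.46747132e-05] 0.09139444990337041
```

View pics/top0.png

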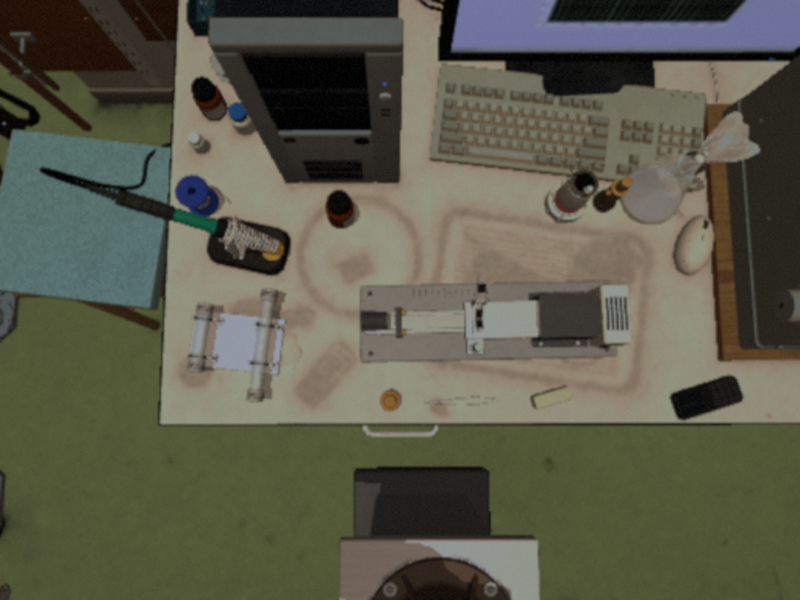

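View pics/side0.png

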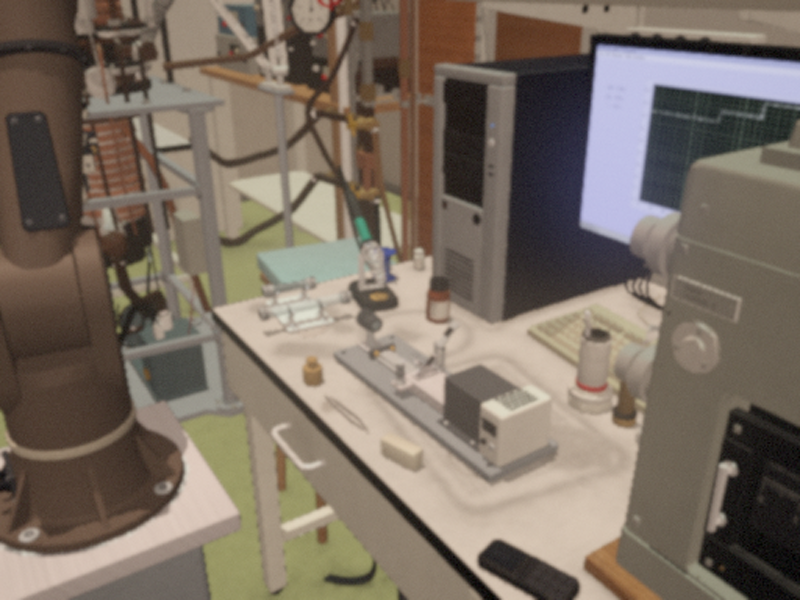

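Top view shows the instrument (plate 360–628 × 283–360 of 800-px scale), the head at right, and the rest at left. The long tube is its right-hand tube, (270,291)–(256,400). The side view shows the same things from the robot's right. Next step: crops with a pixel scale, plus mask measurements.

```bash
cat > h.py <<'E'
import numpy as np,cv2
def ray(c,u,v):
    T=c["world_from_camera"];d=T[:3,:3]@np.array([(u-c["cx"])/c["fx"],-(v-c["cy"])/c["fy"],-1.]);return T[:3,3],d
def onz(c,u,v,z):
    o,d=ray(c,u,v);return o+d*(z-o[2])/d[2]
def proj(c,p):
    T=c["world_from_camera"];q=T[:3,:3].T@(np.asarray(p,float)-T[:3,3]);return np.array([c["cx"]-c["fx"]*q[0]/q[2],c["cy"]+c["fy"]*q[1]/q[2]])
def tri(rs):  # least-squares crossing of rays, with miss distance
    A=0;b=0
    for o,d in rs:
        d=d/np.linalg.norm(d);P=np.eye(3)-np.outer(d,d);A=A+P;b=b+P@o
    return np.linalg.solve(A,b)
def crop(c,u0,v0,u1,v1,s,step=20):
    im=cv2.resize(c["color"][v0:v1,u0:u1,::-1],None,fx=s,fy=s,interpolation=cv2.INTER_CUBIC)
    for u in range(-(-u0//step)*step,u1,step):
        x=int((u+.5-u0)*s);cv2.line(im,(x,0),(x,5),(0,0,255),1);cv2.putText(im,str(u),(x-8,16),0,.35,(0,0,255),1)
    for v in range(-(-v0//step)*step,v1,step):
        y=int((v+.5-v0)*s);cv2.line(im,(0,y),(5,y),(0,0,255),1);cv2.putText(im,str(v),(7,y+4),0,.35,(0,0,255),1)
    return im
def stack(ims):
    w=max(i.shape[1] for i in ims);return np.vstack([cv2.copyMakeBorder(i,0,4,0,w-i.shape[1],cv2.BORDER_CONSTANT) for i in ims])
E
python3 - <<'E'
import pickle;from h import *
d=pickle.load(open("d0.pkl","rb"));t=d["top"];s=d["side"]
im=stack([crop(t,112,172,412,272,2.6),crop(s,155,165,365,308,2.3)])
print(im.shape);cv2.imwrite("pics/crop0.png",im)
hsv=cv2.cvtColor(t["color"],cv2.COLOR_RGB2HSV)
for p in [(235,190),(300,225),(180,190),(240,225),(150,220),(370,190),(300,270)]:print(p,hsv[p[1],p[0]],t["color"][p[1],p[0]])
E
```

```text
(597, 780, 3)
(235, 190) [ 19  35 117] [117 111 101]
(300, 225) [ 70   5 145] [142 145 143]
(180, 190) [ 16  58 102] [102  91  79]
(240, 225) [ 16  36 122] [122 114 105]
(150, 220) [114  31 167] [147 151 167]
(370, 190) [19 36 56] [56 53 48]
(300, 270) [ 25  39 123] [123 120 104]
```

View pics/crop0.png

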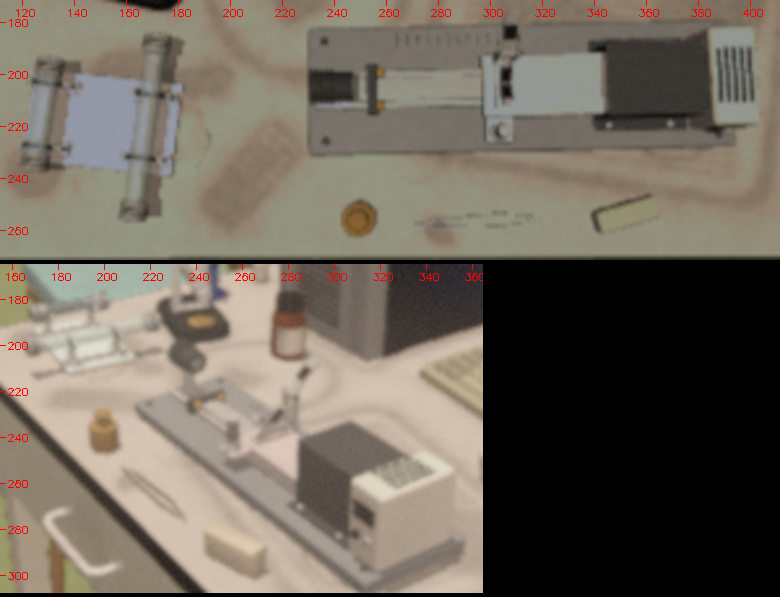

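The crop shows the following, in original pixels:
- **Plate:** lamp end at u≈230 (v 181–231), head end at u≈394.
- **Post:** top near (304,221).
- **Long tube:** caps near (172,190) and (163,252) in the top view, and (171,200) and (220,190) in the side view.

Next I compute these positions.

Run:
```python
import pickle;from h import *
d=pickle.load(open("d0.pkl","rb"));t=d["top"];s=d["side"]
T=lambda x,y:(112+x/2.6-.5,172+y/2.6-.5); S=lambda x,y:(155+x/2.3-.5,165+(y-264)/2.3-.5)
np.set_printoptions(precision=4,suppress=True)
A=onz(t,*T(308,26),.018);B=onz(t,*T(310,156),.018);C=onz(t,*T(735,147),.018)
print("plate corners",A,B,C,"w,l",np.linalg.norm(A-B),np.linalg.norm(C-B))
# plate edge line fit by mask of gray vs beige
for n,a,b in(("far",T(156,48),S(150,322)),("near",T(133,209),S(38,346)),("post",T(501,130),S(234,452))):
    p=tri([ray(t,*a),ray(s,*b)]);print(n,p,"reproj err",proj(t,p)-a,proj(s,p)-b)
f=onz(t,*T(156,48),.04);n=onz(t,*T(133,209),.04);print("z.04",f,n,np.linalg.norm(f-n),"mid",(f+n)/2,"yaw",np.arctan2(*(n-f)[[1,0]]))
print("post@.074",onz(t,*T(501,130),.074))
```

```text
plate corners [0.5638 0.1276 0.018 ] [0.4348 0.125  0.018 ] [ 0.443  -0.2924  0.018 ] w,l 0.12896666162541992 0.4174729340752129
far [0.5385 0.2735 0.0433] reproj err [-0.0127  0.0239] [ 0.0223 -0.0016]
near [0.3851 0.2918 0.0408] reproj err [ 0.1936 -0.3926] [-0.3676 -0.0097]
post [ 0.4575 -0.0597  0.0346] reproj err [-0.3574  0.6537] [ 0.7671 -0.1049]
z.04 [0.539  0.2742 0.04  ] [0.3842 0.2924 0.04  ] 0.15588930813778692 mid [0.4616 0.2833 0.04  ] yaw 3.0242497197949585
post@.074 [ 0.4571 -0.0555  0.074 ]
```

```bash
cat >> h.py <<'E'
yh=np.array([-.0196,.9998,0]);xh=np.array([.9998,.0196,0]);O=np.array([.5037,-.0987,0])
def Q(phi):
    th=(np.pi/2-phi)/2;return [np.sin(th),np.cos(th),0.,0.]
PHI=np.pi/2+.0196   # direction of yh
E
python3 - <<'E'
from cell import bot,solve_ik;from h import *
np.set_printoptions(precision=3,suppress=True)
post=np.array([.457,-.0555,.056]);q=Q(PHI)
for n,p,f in(("push",[.457,-.1,.2],PHI),("tube",[.4616,.2833,.15],1.454),("pl0",[.503,-.04,.15],PHI-np.pi/2),("pl180",[.503,-.04,.15],PHI+np.pi/2)):
    print(n,solve_ik(p,Q(f)))
bot.close(10)
s=post-yh*.043
bot.movep(list(s+[0,0,.10]),q);print(bot.get_t(),bot.get_position())
bot.move_straight(list(s),rate=.12);print(bot.get_t(),bot.get_position(),bot.get_force(),bot.get_gripper_width())
bot.move_straight(list(s+yh*.08),rate=.06);print(bot.get_t(),bot.get_position(),bot.get_force())
E
```

```text
push [-0.621  0.261  0.898  2.027 -0.248  0.964  1.994]
tube [-0.763  0.379  0.151  1.882 -0.072  0.886  0.877]
pl0 [-0.656  0.411  0.849  2.006 -0.395  0.894  0.424]
pl180 [-0.827  0.544  1.163  2.016 -0.607  0.984 -2.48 ]
4.25 [ 0.458 -0.098  0.156]
5.2333 [ 0.458 -0.099  0.056] [-0.535 -0.43  -0.316] 0.00022417579486864168
6.7167 [ 0.456 -0.018  0.056] [-1.354 -0.541 -0.321]
```

Run:
```python
from cell import bot,viewer;from h import *;import pickle
np.set_printoptions(precision=3,suppress=True)
p=np.array(bot.get_position());p[2]=.056
for i in range(20):
    p=p+yh*.004;bot.move_straight(list(p),rate=.04)
    f=np.dot(bot.get_force(),yh);print(round(p[1],4),round(bot.get_position()[1],4),round(f,2),end=' | ')
    if f<-9:break
print(bot.get_t())
p=p-yh*.012;bot.move_straight(list(p),rate=.1);bot.move_straight(list(p+[0,0,.1]),rate=.2)
bot.movep([.4616,.2833,.2],Q(1.454));bot.open_gripper()
d={n:viewer.camera(n) for n in("top","side")};pickle.dump(d,open("d1.pkl","wb"));print(bot.get_t())
cv2.imwrite("pics/crop1.png",stack([crop(d["top"],112,172,412,272,2.6),crop(d["side"],155,165,365,308,2.3)]))
```

```text
-0.0145 -0.0143 -0.03 | -0.0105 -0.0101 -0.04 | -0.0065 -0.0061 -0.84 | -0.0025 -0.0021 -0.64 | 0.0015 0.0019 0.35 | 0.0055 0.0059 -0.58 | 0.0095 0.0099 -0.19 | 0.0135 0.0139 -1.15 | 0.0175 0.0147 -12.54 | 8.9667
12.5333
```

View pics/crop1.png

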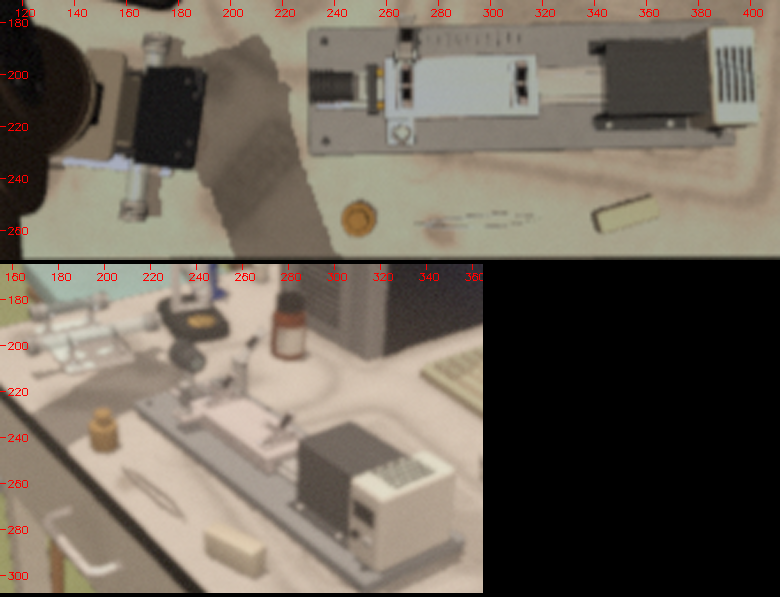

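The carriage is out: its right edge is at crop x≈537, bed y 57–117, saddles at x≈405 and 522, and post (402,130). The keeper is folded back at the lamp saddle. I check the cradle against these, then grasp the tube.

Run:
```python
import pickle;from h import *
from cell import bot
np.set_printoptions(precision=4,suppress=True)
d=pickle.load(open("d1.pkl","rb"));t=d["top"];s=d["side"]
T=lambda x,y:(112+x/2.6-.5,172+y/2.6-.5);S=lambda x,y:(155+x/2.3-.5,165+(y-264)/2.3-.5)
g=cv2.cvtColor(t["color"],cv2.COLOR_RGB2GRAY).astype(int)
for u in(280,285,290,295,300):
    c=np.abs(np.diff(g[188:222,u]));print(u,g[190:222,u])
a=onz(t,*T(475,57),.04);b=onz(t,*T(475,117),.04);print("bed",a,b,(a+b)/2)
print("bed end",onz(t,*T(537.5,87),.04),"post",onz(t,*T(402,131),.074), tri([ray(t,*T(402,131)),ray(s,*S(184,397))]))
print("sad",[onz(t,*T(x,y),.071) for x,y in((405,77),(521,78))], tri([ray(t,*T(521,78)),ray(s,*S(284,425))]))
C=np.array([.5030,-.0195,.068])
for p in ([0,-.055,.003],[0,.055,.003],[.017,-.055,.003],[-.017,-.055,.003],[-.045,.06,.006]):
    w=C+xh*p[0]+yh*p[1]+[0,0,p[2]];u=proj(t,w);v=proj(s,w);print(p,((u+.5)-[112,172])*2.6,((v+.5)-[155,165])*2.3+[0,264])
# grasp long tube
m=np.array([.4616,.2833,.022])
bot.move_straight(list(m),rate=.12);print(bot.get_force())
bot.close(6);print(bot.get_t(),bot.get_gripper_width(),bot.get_finger_force(),bot.get_force(),bot.get_position())
```

```text
280 [129 130 132 142 159 170 171 171 170 171 171 171 171 171 171 170 171 172
 172 171 173 171 172 170 172 169 161 135 124 129 129 130]
285 [130 131 132 149 166 170 171 171 169 170 170 170 171 170 170 172 171 170
 171 172 172 171 171 170 172 169 151 124 122 130 128 130]
290 [130 130 133 153 167 170 170 171 171 170 170 171 170 171 170 171 172 172
 171 172 171 170 171 172 171 169 148 127 125 126 126 127]
295 [131 128 124 145 166 170 172 171 170 171 170 170 170 170 170 172 170 172
 171 172 171 172 171 173 171 167 138 117 126 127 126 126]
300 [132 131 121 145 168 169 171 172 170 171 170 170 169 171 171 171 170 171
 171 171 171 171 172 170 170 167 138 116 122 125 125 124]
bed [ 0.5297 -0.036   0.04  ] [ 0.4714 -0.0351  0.04  ] [ 0.5006 -0.0355  0.04  ]
bed end [ 0.5004 -0.096   0.04  ] post [0.4563 0.0367 0.074 ] [0.4549 0.0372 0.0585]
sad [array([0.5071, 0.0334, 0.071 ]), array([ 0.506 , -0.0756,  0.071 ])] [ 0.5071 -0.0772  0.0596]
[0, -0.055, 0.003] [519.899   80.0315] [280.3865 415.1594]
[0, 0.055, 0.003] [402.8356  82.4889] [222.5809 376.7747]
[0.017, -0.055, 0.003] [519.1763  62.0596] [293.3457 410.753 ]
[-0.017, -0.055, 0.003] [520.6248  98.0825] [267.2267 419.6341]
[-0.045, 0.06, 0.006] [398.8324 130.426 ] [186.2201 383.0903]
[-0.6305  0.3146 -0.1177]
15.2833 0.019511586824226337 5.999847427010536 [ 0.0709 -1.0448  0.1326] [0.4616 0.283  0.022 ]
```

Run:
```python
import pickle;from h import *
from cell import bot,viewer
np.set_printoptions(precision=4,suppress=True)
bot.move_straight([.4616,.2833,.16],rate=.1);print(bot.get_force(),bot.get_gripper_width())
bot.movep([.5028,-.0205,.16],Q(PHI-np.pi/2));print(bot.get_t())
bot.move_straight([.5028,-.0205,.075],rate=.1);print(bot.get_t(),bot.get_position(),bot.get_gripper_width(),bot.get_finger_force(),bot.get_force())
d={n:viewer.camera(n) for n in("top","side")};pickle.dump(d,open("d2.pkl","wb"))
cv2.imwrite("pics/crop2.png",stack([crop(d["top"],212,162,352,242,4.3),crop(d["side"],175,170,355,275,2.3)]))
```

```text
[-0.2009 -0.2054 -1.5818] 0.019330740425767313
17.9917
18.9917 [ 0.5032 -0.0207  0.0754] 0.019908358031625897 5.998954698443413 [ 0.274   0.9866 -1.7579]
```

View pics/crop2.png

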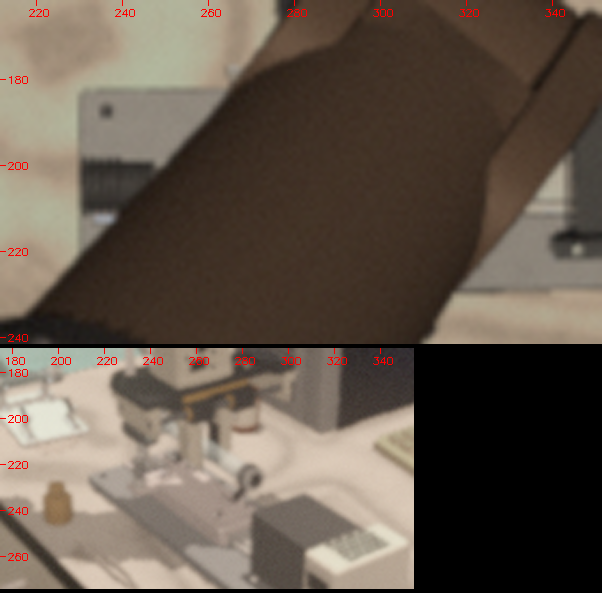

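The top view is blocked by the arm. In the side view the tube is held level across the jaws, with its head-end cap at side pixel ≈(282,227). I check that against the prediction, then lower in small steps.

Run:
```python
import pickle;from h import *
from cell import bot
np.set_printoptions(precision=4,suppress=True)
s=pickle.load(open("d2.pkl","rb"))["side"]
for k in(-.072,-.081,-.09):
    w=np.array([.5032,-.0207,.0944])+yh*k;print(k,proj(s,w))
def go(z):
    bot.move_straight([.5028,-.0205,z],rate=.03);f=np.array(bot.get_force());print(round(z,4),f,np.array(bot.get_torque()),np.array(bot.get_position()));return f
f0=go(.060)
```

```text
-0.072 [281.1287 224.5167]
-0.081 [283.4282 225.9884]
-0.09 [285.7565 227.4786]
0.06 [-0.4203 -0.1197 -0.5895] [-0.0558  0.0323 -0.0082] [ 0.5027 -0.0206  0.0599]
```

Run:
```python
from h import *
from cell import bot
np.set_printoptions(precision=2,suppress=True)
def go(z):
    bot.move_straight([.5028,-.0205,z],rate=.02);f=np.mean([bot.get_force() for _ in range(3)],0);print(round(z,4),f,np.array(bot.get_torque()),np.array(bot.get_position())[2]);return f
f0=(go(.056)+go(.054))/2
z=.053
while z>.0455:
    f=go(z)
    if f[2]-f0[2]>2.5:break
    z-=.001
print(bot.get_t(),bot.get_gripper_width(),bot.get_finger_force())
```

```text
0.056 [ 0.43  0.57 -0.69] [-0.12  0.01 -0.03] 0.05589399632996451
0.054 [ 0.75 -0.33 -0.86] [-0.08  0.06 -0.03] 0.05391330482727391
0.053 [-1.85  0.11  1.14] [-0.14  0.4  -0.01] 0.05302996534116265
0.052 [-3.88 -0.33  3.77] [-0.09  0.89 -0.  ] 0.05187451709700202
20.8417 0.019372459703656263 6.000361293554306
```

Contact came early with a force towards −x, so the tube is on the far flank of the V. I raise it, shift about 4 mm to −x, and lower again.

Run:
```python
from h import *
from cell import bot
np.set_printoptions(precision=2,suppress=True)
def go(x,z):
    bot.move_straight([x,-.0205,z],rate=.02);f=np.mean([bot.get_force() for _ in range(3)],0);print(round(x,4),round(z,4),f,np.array(bot.get_torque()),np.array(bot.get_position())[[0,2]].round(4));return f
x=.5028;go(x,.055);x=.4988
f0=go(x,.055);z=.052;n=0
while z>.0465 and n<14:
    f=go(x,z)-f0;n+=1
    if abs(f[0])>1.5 and f[2]>1: x+=np.sign(f[0])*.001; go(x,z+.001);continue
    if f[2]>2.5:break
    z-=.001
print(bot.get_t(),bot.get_gripper_width(),bot.get_finger_force())
```

```text
0.5028 0.055 [ 0.15  0.69 -1.17] [-0.08  0.11 -0.  ] [0.5  0.06]
0.4988 0.055 [-0.11 -0.17 -1.04] [-0.08 -0.01 -0.02] [0.5  0.06]
0.4988 0.052 [ 0.54  0.05 -1.34] [-0.12  0.06  0.06] [0.5  0.05]
0.4988 0.051 [-0.2  -0.59 -1.51] [-0.12  0.08 -0.01] [0.5  0.05]
0.4988 0.05 [-0.19  0.05  0.19] [-0.06  0.04 -0.04] [0.5  0.05]
0.4988 0.049 [ 1.44 -0.36  0.47] [-0.08 -0.19 -0.04] [0.5  0.05]
0.4998 0.05 [-0.51 -1.18 -1.14] [-0.14  0.04 -0.06] [0.5  0.05]
0.4998 0.049 [-2.23  0.33  1.61] [-0.15  0.45  0.01] [0.5  0.05]
0.4988 0.05 [-0.33 -0.22 -1.18] [-0.07  0.04  0.01] [0.5  0.05]
0.4988 0.049 [ 0.56 -0.74 -0.65] [-0.1  -0.11  0.02] [0.5  0.05]
0.4988 0.048 [1.48 0.72 3.73] [0.01 0.   0.03] [0.5  0.05]
0.4998 0.049 [-0.32  0.28 -0.35] [-0.08  0.06 -0.06] [0.5  0.05]
0.4998 0.048 [-2.03  0.24  2.48] [-0.04  0.54 -0.  ] [0.5  0.05]
0.4988 0.049 [-1.08 -0.03  0.27] [-0.11  0.04  0.02] [0.5  0.05]
0.4988 0.048 [ 1.63  0.25 -0.61] [-0.06 -0.21  0.01] [0.5  0.05]
0.4988 0.047 [1.65 0.78 3.85] [-0.04 -0.08  0.01] [0.5  0.05]
0.4998 0.048 [-1.1   0.29 -1.32] [-0.09  0.09  0.  ] [0.5  0.05]
0.4998 0.047 [-2.82  0.14  3.09] [-0.02  0.52 -0.05] [0.5  0.05]
0.4988 0.048 [-0.21 -0.14 -0.98] [-0.06  0.02 -0.03] [0.5  0.05]
0.4988 0.047 [ 1.12 -0.42  1.9 ] [-0.08 -0.2  -0.01] [0.5  0.05]
26.0417 0.01971362361959496 6.000057756900787
```

Run:
```python
from h import *
from cell import bot,viewer;import pickle
bot.move_straight([.4993,-.0205,.0475],rate=.02);print(bot.get_force())
bot.open_gripper();bot.move_straight([.4993,-.0205,.16],rate=.12)
bot.movep([.45,.29,.22],Q(PHI-np.pi/2));print(bot.get_t())
d={n:viewer.camera(n) for n in("top","side")};pickle.dump(d,open("d3.pkl","wb"))
cv2.imwrite("pics/crop3.png",stack([crop(d["top"],212,172,352,242,4.3),crop(d["side"],205,190,325,260,4)]))
```

```text
[-0.41958631  0.47683159 -1.5377744 ]
29.8083
```

View pics/crop3.png

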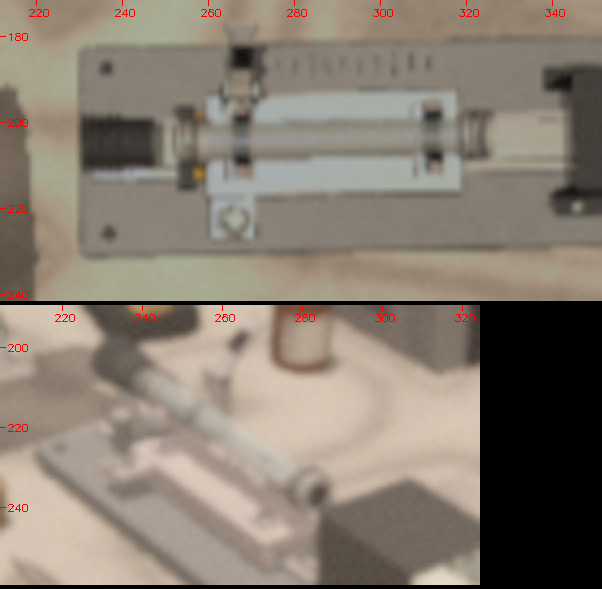

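The tube lies in both saddles: the right cap ends at crop x≈490 and the saddles are at 242 and 432, so it is off-centre by about 3 mm. The keeper is still folded back at (242,30–95). Next I fold the keeper with the closed fingertips.

Run:
```python
from h import *
from cell import bot,viewer;import pickle
np.set_printoptions(precision=2,suppress=True)
C=np.array([.4993,-.0205,0]);P=lambda x,y,z:list(C+xh*x+yh*y+np.array([0,0,z]))
bot.close(10);bot.movep(P(.088,.047,.17),Q(PHI));print(bot.get_t())
bot.move_straight(P(.088,.047,.098),rate=.12);print(bot.get_force())
for x in(.05,.02,-.0145):
    bot.move_straight(P(x,.047,.098),rate=.06);print(x,bot.get_force())
for z in(.094,.091,.089,.088,.087,.086,.085,.084):
    bot.move_straight(P(-.0145,.047,z),rate=.03);f=bot.get_force();print(z,f)
    if f[2]>5:break
print(bot.get_t());bot.move_straight(P(-.0145,.047,.16),rate=.15)
bot.movep([.40,.25,.22],Q(PHI));print(bot.get_t())
d={n:viewer.camera(n) for n in("top","side")};pickle.dump(d,open("d4.pkl","wb"))
cv2.imwrite("pics/crop4.png",stack([crop(d["top"],212,172,352,242,4.3),crop(d["side"],205,190,325,260,4)]))
```

```text
32.9667
[-0.55 -0.8   0.12]
0.05 [ 0.51 -0.27 -0.2 ]
0.02 [-0.05 -0.78 -0.36]
-0.0145 [ 0.37 -0.34  1.12]
0.094 [ 0.51 -0.86 -0.59]
0.091 [0.03 0.84 0.21]
0.089 [ 0.62  0.44 -0.22]
0.088 [-0.47  0.4   0.56]
0.087 [ 1.03 -1.39  0.94]
0.086 [ 0.2  -0.95 -0.91]
0.085 [-0.66  0.03  4.46]
0.084 [-4.16 -0.13 14.54]
37.9083
39.5417
```

View pics/crop4.png

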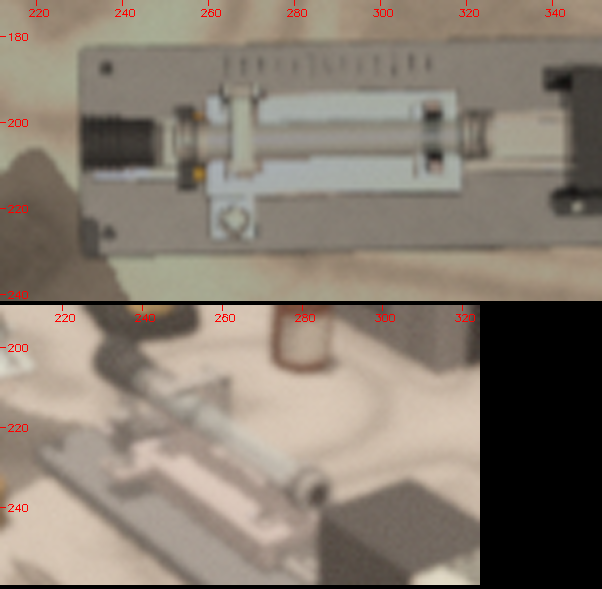

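The keeper is folded down across the tube (crop strip x≈242, y 85–175), and the tube has not moved. Next I push the carriage home by the post.

Run:
```python
from h import *
from cell import bot,viewer;import pickle
np.set_printoptions(precision=3,suppress=True)
s=np.array([.4545,.0397+.039,.056]);P=lambda y:list(s-yh*y)
bot.movep(list(s+[0,0,.1]),Q(PHI));bot.move_straight(P(0),rate=.1);print(bot.get_t(),bot.get_force())
bot.move_straight(P(.06),rate=.035);print(bot.get_t(),bot.get_force())
bot.move_straight(P(.115),rate=.035);print(bot.get_t(),bot.get_force())
y=.115
while y<.150:
    y+=.003;bot.move_straight(P(y),rate=.03);f=np.dot(bot.get_force(),yh);print(round(y,3),np.array(bot.get_position())[:2],round(f,2))
    if f>9:break
bot.dwell(.3);print(bot.get_t())
bot.move_straight(P(y-.02),rate=.08);bot.move_straight(list(s-yh*(y-.02)+[0,0,.1]),rate=.15)
bot.movep([.40,.25,.22],Q(PHI));print(bot.get_t())
d={n:viewer.camera(n) for n in("top","side")};pickle.dump(d,open("d5.pkl","wb"))
cv2.imwrite("pics/crop5.png",stack([crop(d["top"],112,172,412,272,2.6),crop(d["side"],205,190,335,270,3.5)]))
```

```text
41.575 [ 0.279 -0.193 -0.423]
43.4417 [-1.018  1.008  0.054]
45.1667 [0.705 1.164 0.467]
0.118 [ 0.457 -0.04 ] 0.48
0.121 [ 0.457 -0.043] 0.44
0.124 [ 0.457 -0.046] 0.45
0.127 [ 0.457 -0.049] 0.44
0.13 [ 0.457 -0.052] 0.49
0.133 [ 0.457 -0.055] 0.12
0.136 [ 0.457 -0.058] 0.53
0.139 [ 0.457 -0.06 ] 0.77
0.142 [ 0.457 -0.061] 10.08
47.7167
50.1
```

View pics/crop5.png

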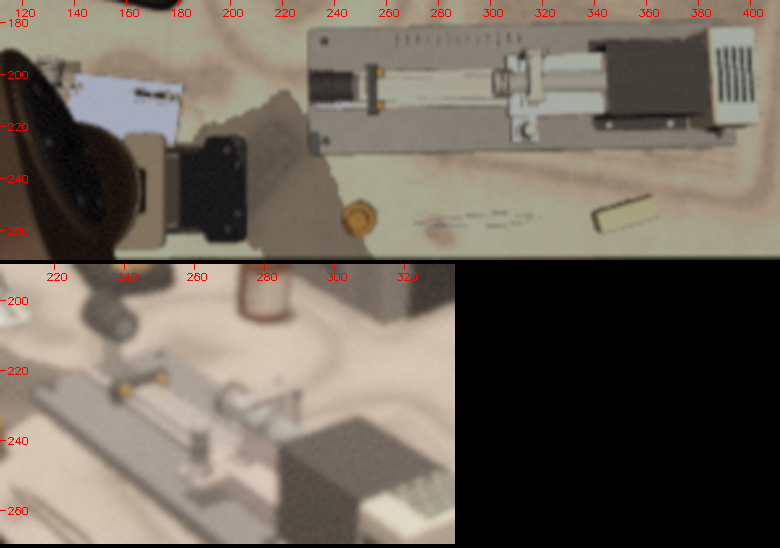

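The post is now at crop (524,130), with the keeper down and the tube entering the hood. I check the travel from the image shift of the post.

Run:
```python
import pickle;from h import *
a=pickle.load(open("d4.pkl","rb"))["top"];b=pickle.load(open("d5.pkl","rb"))["top"]
for n,(u0,u1,v0,v1),z in(("post",(260,272,216,228),.074),("keeper",(261,273,190,214),.085),("front",(258,273,210,229),.055)):
    k=4;A=cv2.resize(a["color"][v0:v1,u0:u1],None,fx=k,fy=k,interpolation=cv2.INTER_CUBIC);B=cv2.resize(b["color"][180:240,240:360],None,fx=k,fy=k,interpolation=cv2.INTER_CUBIC)
    _,m,_,l=cv2.minMaxLoc(cv2.matchTemplate(B,A,cv2.TM_CCOEFF_NORMED));u=240+l[0]/k;v=180+l[1]/k
    w,h=(u1-u0)/2,(v1-v0)/2
    print(n,round(m,2),np.linalg.norm(onz(a,u0+w,v0+h,z)-onz(b,u+w,v+h,z)))
```

```text
post 0.72 0.11685062166681245
keeper 0.68 0.11928198009128346
front 0.78 0.11921432909223345
```

The image shift gives about 119 mm of travel, and the push ended on a hard stop, so the carriage is home. I hand the job in.

```bash
python3 -c "
from cell import workorder,bot
print(workorder.sign_off(),bot.get_t())"
```

```text
the job is handed in; nothing more can be done
the job is handed in; nothing more can be done
```

I handed the job in with the long tube in the saddles, the keeper down and the carriage pushed onto its home stop (about 119 mm of travel by camera, about 50 s used); sign-off returned no verdict.

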